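# Empty the crushed-can catch tray into the basin

### The arm

A 7-joint arm with a two-finger parallel gripper is mounted at the origin on the work surface. World frame = base frame: x ahead of the robot, y to its left, z up, the work surface at z = 0. Lengths are in m, angles in rad, forces in N, time in s.
With the tool pointing down it reaches from about 0.4 to 0.875 m from the base axis. Payload 6.5 kg.
Tool frame: the origin (TCP) lies at the centre of the arm's flange, where the gripper is bolted on; the fingertips stand 173 mm ahead of it and the grasp point (between the pads) lies 155 mm ahead of it; z points along the fingers, y is the line along which they close (so a half turn about z gives the same grasp; the last joint's range is limited). The gripper opens to 85 mm and grips with 20 to 120 N. Pads are 22 mm wide; open, the fingers measure 114 mm over their backs; the gripper's body (76 mm by 85 mm) begins 54 mm behind the grasp point. The pads swing forward as they close: fully open they stand 13 mm farther back than shut.
Start: joints at [1.079, 0.536, -0.004, 1.538, 0.003, 1.067, -0.071], TCP at [0.268, -0.592, 0.405] pointing down, gripper open.
Joint ranges: [-2.7, 2.7], [-0.37, 2.16], [-1.27, 1.26], [0.24, 2.4], [-1.31, 4.45], [0.19, 1.91], [-2.76, 2.76]. Speed limits (rad/s): [2.39, 2.39, 3.14, 3.14, 3.14, 3.14, 3.14].

### API

Orientations are given as [roll, pitch, yaw] about the fixed x, y, z axes, in that order (R = Rz(yaw) Ry(pitch) Rx(roll)).
In Python, from station import monitor, get_image, bot gives the robot as it stands. The module is installed in compiled form; this text tells all that it offers.
- The arm moves only by the shell command python3 -m creep 'ROWS'. ROWS is JSON, a list of rows, each a list of 7 numbers: the turn, a rotation vector about the tool's x, y, z normalised to -1 to 1, where 1 is 45 degrees, then the shift along the tool's x, y, z normalised to -1 to 1, where 1 is 0.3 m, then the finger opening in mm, from 0 to 85.4. In form: [[rx, ry, rz, tx, ty, tz, fingers], ...]. A call has 1 to 10 rows; each row is the pose to reach, as a shift and turn from the pose commanded when the call began, along the tool's axes at that moment; what a row does not reach only later rows make up. A row lasts 1/10 s, in which the tool goes at most 50 mm and 8.59 degrees, less where a joint would pass 70% of its speed; a pose out of reach is approached as far as the arm can. A call with a number of a shift or a turn outside -1 to 1 is refused whole. A call with a gripper value outside its range is refused whole. The fingers move at their own pace and stop on an object; the grip force is fixed at half the most. Time passes only in rows, so rows that repeat a pose let the fingers close. It gives the time, the measured TCP pose, the force, the opening and the grip force at its end, in the units of the state.
- monitor.observe(): the state, without advancing time (a new reading comes with each control period).
- get_image(name): name is "scene" or "top"; returns a dict with "color" (420x560x3 uint8, red, green, blue), "camera_matrix" (3x3 intrinsics, pixels), "extrinsics" (4x4, takes a point from camera to world coordinates). Camera axes: x right, y down, z forward; pixel columns grow to the right and rows downward; lengths in m; the calibration is good to about 2 mm. A picture is of the moment at which its call begins. There is no depth.
- bot.job_done(): hands the job in; it is judged then, once.
The state is a dict: "time_s": time; "joint_positions": joint angles; "dq": joint speeds; "effort": joint torques, N m; "ee_pos": TCP position; "tool_rot": TCP orientation; "ft_force": force on the tool from outside, world axes, zero at the start; "moment": the same for the moment, N m; "grip_width": finger opening in m; "grip_force": force on a finger pad.
Only numpy, scipy, OpenCV 4.12 (cv2) and the standard library are available. Lean on these libraries where they do the work, as an engineer would, in place of code of your own. Each camera call takes 0.05 s, during which the arm holds its last target. There are 200 camera calls.

### The job

Take the wooden pressing block out of the yellow catch tray and stand it upright in the middle of the cork rest; then lift the tray by its bridge handle, hold its open mouth low over the turquoise basin and tip it so that all four crushed cans slide in, without handling the cans with the gripper. Set the empty tray back squarely in the middle of its black rubber mat, mouth the same way as before, and let go. Leave the basin where it stands and do not disturb the other things on the bench.

Things in the scene. Friction and masses are not known exactly. Their poses are not given: they have to be found in the camera images.
- tray: Yellow enamelled catch tray, 230 mm (x) by 170 mm (y), 0.25 to 0.42 kg. Smooth 3 mm floor (friction with cans 0.3 to 0.5); 28 mm high, 3 mm thick walls on both long sides and at the +x end; the -x end is open: the mouth. A wooden bar handle bridges it along y at mid-length, on flat steel uprights at the side walls; bar top 104 mm up. Origin: centre of the underside; z up.
- tray_grip (a point): Centre of the tray's handle bar, 92 mm above the tray's underside; axes as the tray. The bar is 14 mm (x) by 24 mm (z), 164 mm long between its uprights.
- tray_mouth (a point): Middle of the floor's edge at the open mouth: tray frame (-115, 0, 3) mm; axes as the tray.
- mat: Fixed black rubber mat, 260 mm (x) by 200 mm (y) by 4 mm, the tray's place. Origin: centre of its underside on the bench. The tray starts on it, centred within 6 mm, with its axes within 3 degrees of the mat's (mouth to the mat's -x, roughly towards the robot).
- basin: Loose turquoise plastic basin, round, 264 mm across the rim, 200 mm across the foot, 85 mm high, walls 4 mm, floor 5 mm, 0.4 kg. Origin: centre of its underside.
- block: Wooden pressing block, 50 mm (x) by 40 mm (y) by 70 mm tall, about 0.1 kg. Origin: centre of its underside. It starts standing in the tray near the mouth, left or right, among the crushed cans.
- rest: Fixed round cork rest, 90 mm across, 5 mm thick, the block's place. Origin: centre of its underside on the bench.
- can_a: Crushed drink can, a flat round chunk 54 mm across and 22 mm thick, aluminium with red paint, about 18 g. Origin: centre of its underside as first laid. It starts lying loose in the tray.
- can_b: Crushed drink can, a flat round chunk 54 mm across and 22 mm thick, aluminium with green paint, about 18 g. Origin: centre of its underside as first laid. It starts lying loose in the tray.
- can_c: Crushed drink can, a flat round chunk 54 mm across and 22 mm thick, aluminium with blue paint, about 18 g. Origin: centre of its underside as first laid. It starts lying loose in the tray.
- can_d: Crushed drink can, a flat round chunk 54 mm across and 22 mm thick, aluminium with orange paint, about 18 g. Origin: centre of its underside as first laid. It starts lying loose in the tray.
- soda_mid: Bystander: full red drink can, upright, 66 mm across, 122 mm tall, standing between mat and basin. Origin: centre of its underside.
- soda_side: Bystander: full blue drink can, upright, 66 mm across, 122 mm tall. Origin: centre of its underside.
- bottle: Bystander: green glass bottle, upright, 60 mm across, 200 mm tall, behind the middle of the bench. Origin: centre of its underside. Not listed and fixed: a red bottle crate behind it (200 mm tall, beyond x = 0.84 m), and a vise (-y) and a heap of flat cans (+y) at the far corners (beyond x = 0.58 m and 0.4 m to the side, under 140 mm tall).
- jar: Bystander: amber jar, upright, 80 mm across, 120 mm tall. Origin: centre of its underside.
- cup: Bystander: blue ceramic cup, upright, 80 mm across, 80 mm tall. Origin: centre of its underside.
- tongs: Bystander: steel tongs lying flat along their x, 255 mm long, up to 45 mm wide, 16 mm high. Origin: mid-length, on the bench.
Things that resemble listed ones, but are neither listed nor needed, are in the scene too. Leave any purple look-alike of the can_d alone. Leave any pink look-alike of the can_b alone.

How it is judged:
On the way, in this order (a step that is already met when the one before it is completed fails the run):
1. the block stands upright on the cork rest, let go, while the tray is still on its mat (horizontal distance between block and rest below 0.03 m and angle between block's own z axis and vertical below 0.1 rad and height (world z) of block below 0.012 m and contact force between the fingers and block below 0.1 N and horizontal distance between tray and mat below 0.03 m), for 0.1 s.
2. the tray is tipped by more than 0.4 rad with its mouth over the basin and less than 190 mm above the bench (angle between tray's own z axis and vertical above 0.4 rad and horizontal distance between tray_mouth and basin below 0.12 m and height (world z) of tray_mouth below 0.19 m), for 0.1 s.
At the end, for the whole second after the job is handed in: Block upright on the cork rest within 30 mm of its centre; all four crushed cans still, inside the basin (within 120 mm of its axis, below its rim); tray at rest level on the mat, centre within 30 mm, turned under 0.25 rad, mouth to the same end as at the start; basin upright (horizontal distance between block and rest below 0.03 m and angle between block's own z axis and vertical below 0.1 rad and height (world z) of each of block, tray below 0.012 m and horizontal distance between each of can_a, can_b, can_c, can_d and basin below 0.12 m and height (world z) of each of can_a, can_b, can_c, can_d below 0.075 m and linear speed of each of can_a, can_b, can_c, can_d below 0.05 m/s and horizontal distance between tray and mat below 0.03 m and angle between the x axis of tray and the x axis of mat, either way round below 0.25 rad and x of tray_mouth in the frame of mat below -0.08 m and angle between each of tray, basin's own z axis and vertical below 0.06 rad and linear speed of each of tray, block below 0.02 m/s); the robot touches nothing.
It fails at once if the gripper fingers handle a crushed can (contact force between the fingers and can_a above 2 N or contact force between the fingers and can_b above 2 N or contact force between the fingers and can_c above 2 N or contact force between the fingers and can_d above 2 N).
It fails at once if the tray is tipped (more than 0.5 rad) with its mouth more than 220 mm above the bench (angle between tray's own z axis and vertical above 0.5 rad and height (world z) of tray_mouth above 0.22 m).
It fails at once if the basin is pushed more than 40 mm (distance of basin from where it was at the start of the episode above 0.04 m).
It fails at once if a bystander is moved more than 30 mm or tipped (distance of any of soda_mid, soda_side, bottle, jar, cup, tongs from where it was at the start of the episode above 0.03 m or angle between any of soda_mid, soda_side, bottle, jar, cup, tongs's own z axis and vertical above 0.3 rad).
It also fails if it takes over 64 s, if anything falls off the work surface, if the arm or the gripper's body presses on something with over 40 N, if the wrist force passes 120 N, or if a joint passes its speed limit or range.

## Working session

There is one attempt and no reset: what is moved stays moved. The work goes in short steps, Python scripts to look and compute and a shell command to move; the robot and the scene stay as the last step left them, time stands still between calls to the robot, and variables do not carry over. Pictures are saved under pics/ and viewed, at most 10 in all, crops included, and the job is handed in when it is done.

```bash
mkdir -p pics
python3 - <<'E'
from station import monitor,get_image
import cv2,pickle
s=monitor.observe();print({k:s[k] for k in('time_s','ee_pos','tool_rot','ft_force','grip_width')})
d={n:get_image(n) for n in('scene','top')}
pickle.dump(d,open('d0.pkl','wb'))
for n in d:
    cv2.imwrite(f'pics/{n}0.png',d[n]['color'][:,:,::-1]);print(n,d[n]['camera_matrix'],d[n]['extrinsics'])
E
```

```text
{'time_s': 0.0, 'ee_pos': array([ 0.26832582, -0.59167117,  0.40380162]), 'tool_rot': array([-3.13987552e+00,  1.53489652e-04,  4.25818565e-01]), 'ft_force': array([-0.15258408,  0.7794389 , -0.86569078]), 'grip_width': 0.08511763439606065}
scene [[536.66611155   0.         282.05823318]
 [  0.         536.66611155 212.81826367]
 [  0.           0.           1.        ]] [[ 7.78164352e-03  5.94057725e-01 -8.04384774e-01  1.83336823e+00]
 [ 9.99959010e-01 -8.99483968e-04  9.00934402e-03 -4.95585568e-02]
 [ 4.62853921e-03 -8.04421910e-01 -5.94040375e-01  1.04411121e+00]
 [ 0.00000000e+00  0.00000000e+00  0.00000000e+00  1.00000000e+00]]
top [[462.65217224   0.         273.9259248 ]
 [  0.         462.65217224 214.29200716]
 [  0.           0.           1.        ]] [[-5.61052727e-04 -9.83990988e-01  1.78217342e-01  3.18546031e-01]
 [-9.99992626e-01 -1.24980958e-04 -3.83817152e-03 -2.46274836e-02]
 [ 3.79899996e-03 -1.78218181e-01 -9.83983662e-01  1.37407353e+00]
 [ 0.00000000e+00  0.00000000e+00  0.00000000e+00  1.00000000e+00]]
```

View pics/top0.png

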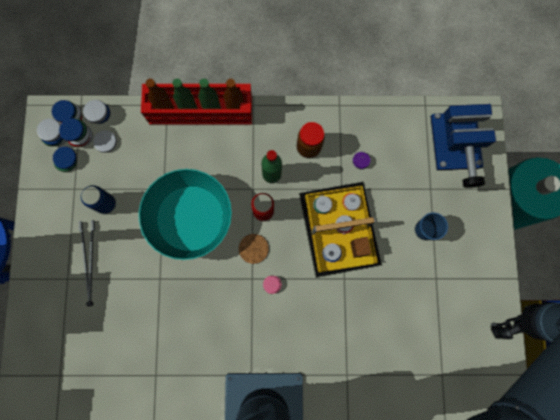

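View pics/scene0.png

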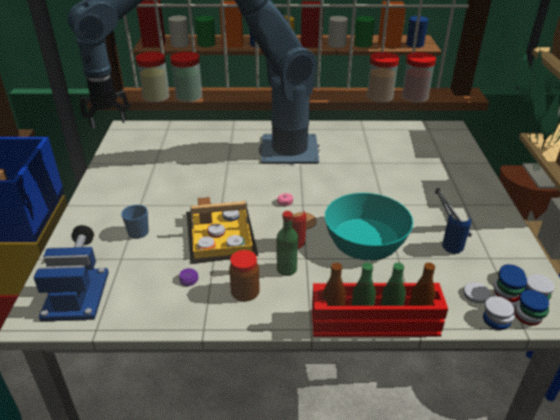

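The top view shows the tray at (342,228) with its bar at (343,226), the block at (361,246) near the mouth, the cork at (254,248), the basin at (186,214) and soda_mid at (263,205). The pink (272,285) and purple (361,160) chunks are look-alikes lying outside the tray. Candidates for the block are the brown square at (361,246), the cork (254,248) and the amber jar (311,140). I choose (361,246).

```bash
cat > h.py <<'E'
import numpy as np,cv2,pickle
from scipy.spatial.transform import Rotation as R
def ray(d,uv,z):
    uv=np.atleast_2d(uv).astype(float);K=d['camera_matrix'];E=d['extrinsics']
    v=np.c_[uv,np.ones(len(uv))]@np.linalg.inv(K).T@E[:3,:3].T
    return (E[:3,3]+v*((z-E[2,3])/v[:,2])[:,None])[:,:2]
def proj(d,p):
    p=np.atleast_2d(p);E=d['extrinsics'];c=(p-E[:3,3])@E[:3,:3];q=c@d['camera_matrix'].T
    return q[:,:2]/q[:,2:]
def mask(d,lo,hi,roi):
    h=cv2.cvtColor(d['color'],cv2.COLOR_RGB2HSV);m=cv2.inRange(h,lo,hi);o=np.zeros_like(m)
    a,b,c,e=roi;o[b:e,a:c]=m[b:e,a:c];return o
def rect(m):
    c=max(cv2.findContours(m,cv2.RETR_EXTERNAL,cv2.CHAIN_APPROX_NONE)[0],key=cv2.contourArea);return c[:,0,:]
E
python3 - <<'E'
from h import *
d=pickle.load(open('d0.pkl','rb'));t=d['top']
im=t['color'][170:290,230:400,::-1];big=cv2.resize(im,None,fx=4.7,fy=4.7,interpolation=cv2.INTER_CUBIC)
cv2.imwrite('pics/crop0.png',big)
h=cv2.cvtColor(t['color'],cv2.COLOR_RGB2HSV)
for n,p in dict(block=(361,246),cork=(254,250),bas=(186,214),mat=(314,268),yel=(320,255),bar=(340,226),bench=(400,300),upr=(375,222)).items(): print(n,h[p[1],p[0]])
# outlines
m=mask(t,(0,0,0),(180,255,45),(295,178,388,282));c=rect(m);r=cv2.minAreaRect(c)
b=cv2.boxPoints(r);w=ray(t,b,.004);print('mat',w.round(4),w.mean(0).round(4))
m=mask(t,(75,80,20),(100,255,255),(120,150,240,270));c=rect(m);w=ray(t,c,.085).astype(np.float32)
print('basin',cv2.minEnclosingCircle(w[:,None]))
m=mask(t,(5,70,40),(20,255,255),(232,225,276,270));c=rect(m);w=ray(t,c,.005).astype(np.float32)
print('cork',cv2.fitEllipse(w[:,None]),cv2.minEnclosingCircle(w[:,None]))
E
```

```text
block [ 13 172 105]
cork [ 16 149 108]
bas [ 88 212 144]
mat [39 27 66]
yel [ 22 242 100]
bar [ 18 136 144]
bench [ 36  26 140]
upr [40 29 78]
mat [[ 0.6306 -0.1042]
 [ 0.6744 -0.3016]
 [ 0.4177 -0.3467]
 [ 0.3768 -0.1553]] [ 0.5249 -0.227 ]
basin ((0.5551527142524719, 0.22351965308189392), 0.1339617669582367)
cork ((0.4639205038547516, 0.03125501051545143), (0.08632960170507431, 0.0878521054983139), 29.789852142333984) ((0.4647597670555115, 0.03195676952600479), 0.04526570439338684)
```

View pics/crop0.png

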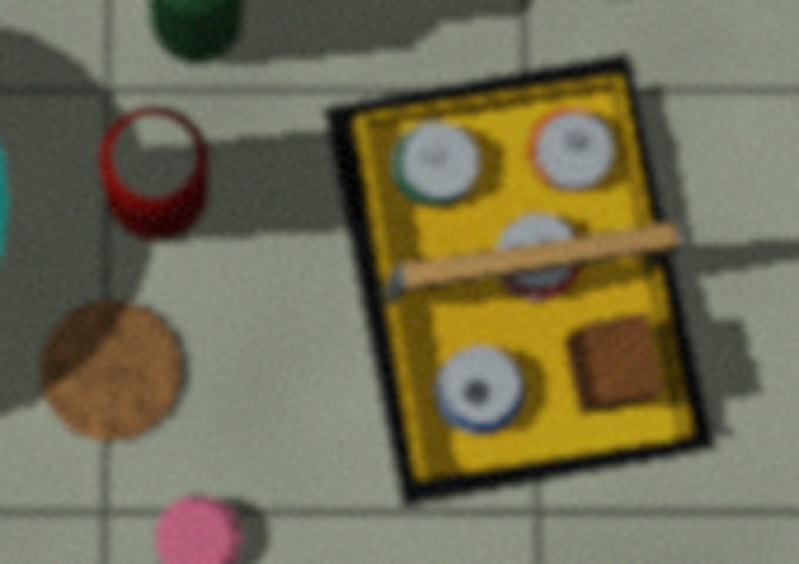

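The crop confirms the block: the brown square at crop (615,363), standing upright at the -y side of the mouth. The four cans are at crop (438,160), (573,150), (538,255) and (480,388). The bar runs from crop (395,280) to (678,238).

Run:
```python
from h import *
d=pickle.load(open('d0.pkl','rb'));t=d['top']
f=lambda L:np.array(L)/4.7+np.array([230,170])-.4
w=ray(t,f([(330,112),(628,60),(710,440),(408,500)]),.004);print('mat',w.round(4),w.mean(0))
for a,b in((2,1),(3,0)): v=w[b]-w[a];print(np.arctan2(v[1],v[0]),np.hypot(*v))
v=w[0]-w[1];print(np.arctan2(v[1],v[0])-np.pi/2,np.hypot(*v))
w=ray(t,f([(395,272),(676,230),(402,288),(678,245)]),.104);print('bar',w.round(4),w.mean(0));v=w[0]-w[1];print(np.arctan2(v[1],v[0])-np.pi/2)
h=cv2.cvtColor(t['color'],cv2.COLOR_RGB2HSV)
m=mask(t,(0,100,20),(16,255,255),(346,232,376,262));print('area',(m>0).sum());c=rect(m);r=cv2.minAreaRect(c);print(r)
for y in range(234,262): print(' '.join('%3d'%h[y,x,2] if m[y,x] else '  .' for x in range(347,374)))
s=d['scene'];hs=cv2.cvtColor(s['color'],cv2.COLOR_RGB2HSV)
m=mask(s,(0,90,20),(18,255,255),(190,190,222,214));
print('s',cv2.boundingRect(rect(m)))
# bystanders: can tops etc
for n,p,z in(('soda_mid',(263,200),.122),('soda_side',(92,193),.122),('bottle',(271,155),.2),('jar',(312,132),.12),('cup',(431,222),.08),('pink',(272,284),.022)): print(n,ray(t,p,z))
```

```text
mat [[ 0.631  -0.1086]
 [ 0.6657 -0.3024]
 [ 0.4198 -0.3454]
 [ 0.3824 -0.1548]] [ 0.52472952 -0.22776263]
0.17311944533685583 0.2496368462652598
0.18362455006335116 0.2528894481815934
0.17685762551903306 0.19685777469734275
bar [[ 0.5114 -0.1398]
 [ 0.5366 -0.307 ]
 [ 0.5019 -0.1438]
 [ 0.5276 -0.3078]] [ 0.51935756 -0.22459599]
0.14959583886540706
area 271
((360.2838439941406, 246.70269775390625), (16.604297637939453, 16.76869773864746), 80.53767395019531)
  .   .   .   .   .   .   .   .   .   .   .   .   .   .   .   .   .   .   .   .   .   .   .   .   .   .   .
  .   .   .   .   .   .   .   .   .   .   .   .   .   .   .   .   .   .   .   .   .   .   .   .   .   .   .
  .   .   .   .   .   .   .   .   .   .   .   .   .   .   .   .   .   .   .   .   .   .   .   .   .   .   .
  .   .   .   .   .   .   .   .   .   .   .   .   .   .   .   .   .   .   .   .   .   .   .   .   .   .   .
  .   .   .   .   .   .   .   .   .   .   .   .   .   .   . 102 100  97 101 107   .   .   .   .   .   .   .
  .   .   .   .   .   .   .   .   .   . 107  98  98  96  95 103 100 100 103 104 104   .   .   .  
[... 1910 characters left out ...]
   .   .   .   .   .   .   .   .   .   .   .
  .   .   .   .   .   .   .   .   .   .   .   .   .   .   .   .   .   .   .   .   .   .   .   .   .   .   .
  .   .   .   .   .   .   .   .   .   .   .   .   .   .   .   .   .   .   .   .   .   .   .   .   .   .   .
  .   .   .   .   .   .   .   .   .   .   .   .   .   .   .   .   .   .   .   .   .   .   .   .   .   .   .
  .   .   .   .   .   .   .   .   .   .   .   .   .   .   .   .   .   .   .   .   .   .   .   .   .   .   .
s (192, 197, 30, 17)
soda_mid [[0.58548406 0.00068269]]
soda_side [[0.60517697 0.47425248]]
bottle [[ 0.69028246 -0.02157122]]
jar [[ 0.78382368 -0.13806473]]
cup [[ 0.53075359 -0.47540479]]
pink [[ 0.3586211  -0.02421851]]
```

```bash
cat >> h.py <<'E'
def grot(yaw,tilt=0,tray=False):   # tool rotation; tray=True: tool y along tray +x, tilt = mouth down
    r=R.from_euler('z',yaw)*R.from_euler('y',-tilt)
    if tray: r=r*R.from_euler('z',np.pi/2)
    return r*R.from_euler('x',np.pi)
def row(p0,r0,g,r,fwd=.155):       # row values from TCP pose p0,r0 to grasp point g with rotation r
    p=np.array(g)-r.apply([0,0,fwd]);dr=(r0.inv()*r).as_rotvec()/(np.pi/4);dt=r0.inv().apply(p-p0)/.3
    return np.r_[dr,dt].round(3)
def now():
    from station import monitor
    s=monitor.observe();return np.array(s['ee_pos']),R.from_euler('xyz',s['tool_rot']),s
E
python3 - <<'E'
from h import *
d=pickle.load(open('d0.pkl','rb'));t=d['top']
b=ray(t,(362,246.2),.077)[0];print('block',b, 'in tray',R.from_euler('z',-.16).apply([*(b-[.5194,-.2246]),0]))
x=.16;c=[[a*np.cos(x)-e*np.sin(x)+b[0],a*np.sin(x)+e*np.cos(x)+b[1],z] for z in(.077,.007) for a in(.025,-.025) for e in(.02,-.02)]
print(proj(t,c).round(1).tolist());print(proj(d['scene'],c).round(1).tolist())
p,r,_=now();
for yaw in(.16,):
    print(row(p,r,[*b,.16],grot(yaw)),row(p,r,[*b,.054],grot(yaw)))
E
```

```text
block [ 0.46218353 -0.27766183] in tray [-0.06493937 -0.04326846  0.        ]
[[353.3, 238.6], [367.2, 236.4], [356.7, 256.1], [370.7, 253.8], [349.3, 241.6], [362.5, 239.5], [352.5, 258.2], [365.7, 256.1]]
[[211.1, 205.2], [198.0, 206.4], [210.1, 196.1], [197.4, 197.2], [212.7, 223.1], [200.0, 224.4], [211.7, 213.9], [199.3, 215.0]]
[-0.002  0.     0.338  1.021 -0.686  0.297] [-0.002  0.     0.338  1.021 -0.685  0.651]
```

```bash
python3 -m creep '[[0,0,0.34,1,-0.68,0.2,85],[0,0,0.34,1,-0.68,0.2,85],[0,0,0.34,1,-0.68,0.2,85],[0,0,0.34,1,-0.68,0.2,75],[0,0,0.34,1,-0.68,0.2,70],[0,0,0.34,1,-0.68,0.2,65],[0,0,0.34,1,-0.68,0.2,65],[0,0,0.34,1,-0.68,0.2,65],[0,0,0.34,1,-0.68,0.2,65],[0,0,0.34,1,-0.68,0.2,65]]'
python3 - <<'E'
from h import *
from station import get_image
p,r,s=now();print(p,s['tool_rot'],s['grip_width'],s['joint_positions'])
b=[.4622,-.2777]
print(row(p,r,[*b,.054],grot(.16)))
E
```

```text
time_s: 1.1
ee_pos: [0.4571, -0.2827, 0.3445]
tool_rot: [3.141, 0.001, 0.159]
ft_force: [-0.7, -0.2, -1.0]
grip_width: 0.0649
grip_force: 0.0
[ 0.4570793  -0.28265391  0.34448517] [3.14138687e+00 9.34628945e-04 1.58957316e-01] 0.06494941302990644 [ 0.50242701  0.42406007 -0.04116496  1.88875138  0.02391774  0.82987987
 -0.96309064]
[ 0.     0.001 -0.001  0.02  -0.014  0.452]
```

```bash
python3 -m creep '[[0,0,0,0.02,-0.014,0.1,65],[0,0,0,0.02,-0.014,0.2,65],[0,0,0,0.02,-0.014,0.3,65],[0,0,0,0.02,-0.014,0.38,65],[0,0,0,0.02,-0.014,0.45,65],[0,0,0,0.02,-0.014,0.45,65],[0,0,0,0.02,-0.014,0.45,30],[0,0,0,0.02,-0.014,0.45,30],[0,0,0,0.02,-0.014,0.45,30],[0,0,0,0.02,-0.014,0.45,30]]'; python3 -m creep '[[0,0,0,0,0,0,30],[0,0,0,0,0,0,30],[0,0,0,0,0,-0.1,30],[0,0,0,0,0,-0.25,30],[0,0,0,0,0,-0.4,30],[0,0,0,0,0,-0.4,30]]'
python3 - <<'E'
from h import *
from station import get_image
p,r,s=now();print(p,s['grip_width'])
d=get_image('top');im=d['color'][150:310,220:420,::-1];cv2.imwrite('pics/lift.png',cv2.resize(im,None,fx=3,fy=3))
print(row(p,r,[.4640,.0316,.054+.12],grot(.16)))
E
```

```text
time_s: 2.1
ee_pos: [0.4631, -0.2779, 0.211]
tool_rot: [3.14, -0.002, 0.158]
ft_force: [-0.7, -1.0, 7.0]
grip_width: 0.0395
grip_force: 61.1
time_s: 2.7
ee_pos: [0.4647, -0.2783, 0.3358]
tool_rot: [3.135, -0.009, 0.159]
ft_force: [1.0, -0.4, -1.5]
grip_width: 0.0392
grip_force: 60.6
[ 0.46468781 -0.2782721   0.33582661] 0.03923730878493844
[ 0.009 -0.012 -0.002  0.161 -1.02   0.017]
```

View pics/lift.png

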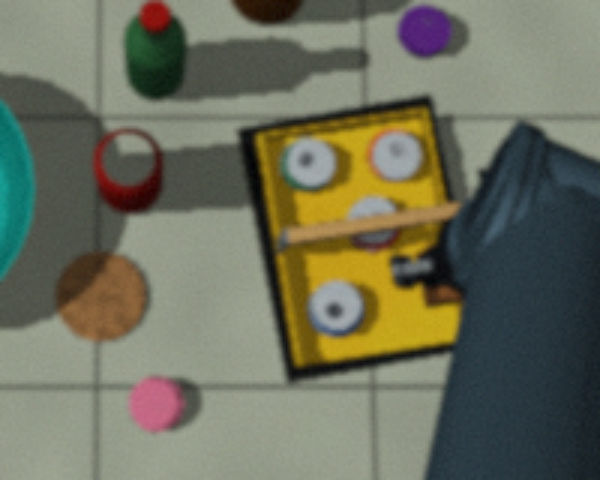

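The crop shows the block lifted out (at about (440,290), half hidden by the arm), with all four cans still flat in the tray. The opening reads 39 mm, so the block is held. Next I carry it to the cork.

```bash
python3 -m creep '[[0,0,0,0.03,-0.15,0,30],[0,0,0,0.06,-0.3,0,30],[0,0,0,0.08,-0.45,0,30],[0,0,0,0.1,-0.6,0,30],[0,0,0,0.12,-0.75,0,30],[0,0,0,0.14,-0.88,0,30],[0,0,0,0.16,-1,0,30],[0,0,0,0.16,-1,0,30],[0,0,0,0.16,-1,0,30]]'
python3 - <<'E'
from h import *
p,r,s=now();print(p,s['tool_rot'],s['grip_width'])
print(row(p,r,[.4640,.0316,.056],grot(.16)))
E
```

```text
time_s: 3.65
ee_pos: [0.462, 0.0273, 0.3288]
tool_rot: [-3.142, 0.002, 0.161]
ft_force: [0.2, -0.4, -0.6]
grip_width: 0.0393
grip_force: 61.0
[0.46204644 0.02726054 0.32878599] [-3.14150785e+00  1.98138847e-03  1.61125080e-01] 0.03928580934418557
[-0.     0.003  0.001  0.01  -0.013  0.393]
```

```bash
python3 -m creep '[[0,0,0,0.01,-0.013,0.15,30],[0,0,0,0.01,-0.013,0.28,30],[0,0,0,0.01,-0.013,0.34,30],[0,0,0,0.01,-0.013,0.37,30],[0,0,0,0.01,-0.013,0.385,30],[0,0,0,0.01,-0.013,0.393,30],[0,0,0,0.01,-0.013,0.393,30]]'
python3 - <<'E'
from h import *
from station import get_image
d=get_image('scene');im=d['color'][150:270,240:400,::-1];cv2.imwrite('pics/place.png',cv2.resize(im,None,fx=4,fy=4))
E
```

```text
time_s: 4.35
ee_pos: [0.4654, 0.0307, 0.2123]
tool_rot: [3.141, -0.001, 0.158]
ft_force: [-0.1, 0.8, -1.0]
grip_width: 0.0396
grip_force: 60.9
```

View pics/place.png

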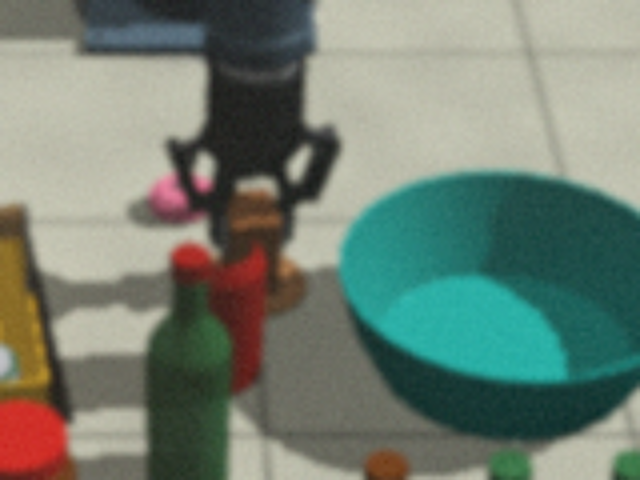

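The block (crop (255,225)) is over the cork (285,290), with the basin clear on the right. I lower it the last millimetres, release and rise.

```bash
python3 -m creep '[[0,0,0,0,0,0.005,30],[0,0,0,0,0,0.009,30],[0,0,0,0,0,0.009,30]]'; python3 -m creep '[[0,0,0,0,0,0,50],[0,0,0,0,0,0,62],[0,0,0,0,0,0,62],[0,0,0,0,0,0,62],[0,0,0,0,0,-0.05,62],[0,0,0,0,0,-0.2,62],[0,0,0,0,0,-0.35,62],[0,0,0,0,0,-0.5,62],[0,0,0,0,0,-0.5,62]]'
python3 - <<'E'
from h import *
from station import get_image
p,r,s=now();print(p,s['tool_rot'],s['joint_positions'])
g=[.5194,-.2246];print(row(p,r,[*g,.22],grot(.15,0,True)))
E
```

```text
time_s: 4.7
ee_pos: [0.465, 0.031, 0.2092]
tool_rot: [3.142, -0.0, 0.159]
ft_force: [-0.2, 0.5, -0.9]
grip_width: 0.0396
grip_force: 60.9
time_s: 5.6
ee_pos: [0.467, 0.0313, 0.3646]
tool_rot: [3.141, -0.011, 0.158]
ft_force: [0.7, -0.5, -0.6]
grip_width: 0.0622
grip_force: 0.0
[0.46701704 0.03125907 0.36456114] [ 3.14110723 -0.01057313  0.15844456] [-0.02962753  0.28754198 -0.15632202  2.03928905  0.06206422  0.80847241
 -1.63440388]
[ 0.011 -0.01  -1.989  0.038  0.87  -0.034]
```

```bash
python3 -m creep '[[0,0,-1,0.04,0.87,-0.05,70],[0,0,-1,0.04,0.87,-0.05,70],[0,0,-1,0.04,0.87,-0.05,70],[0,0,-1,0.04,0.87,-0.05,70],[0,0,-1,0.04,0.87,-0.05,70],[0,0,-1,0.04,0.87,-0.05,70],[0,0,-1,0.04,0.87,-0.05,70],[0,0,-1,0.04,0.87,-0.05,70]]'
python3 - <<'E'
from h import *
from station import get_image
p,r,s=now();print(p,s['joint_positions'])
g=[.5194,-.2246];print(row(p,r,[*g,.22],grot(.15,0,True)))
d=get_image('top');pickle.dump(d,open('d1.pkl','wb'));im=d['color'][150:310,220:420,::-1];cv2.imwrite('pics/b.png',cv2.resize(im,None,fx=4,fy=3.75))
E
```

```text
time_s: 6.4
ee_pos: [0.5177, -0.2254, 0.3733]
tool_rot: [-3.14, 0.0, 0.942]
ft_force: [-0.3, 0.2, -1.3]
grip_width: 0.0701
grip_force: 0.0
[ 0.51771429 -0.22538234  0.37329001] [ 0.48158238  0.43741184 -0.19544306  1.78879144  0.10258934  0.92655926
 -0.38698867]
[-0.002 -0.001 -0.992  0.005  0.003 -0.006]
```

View pics/b.png

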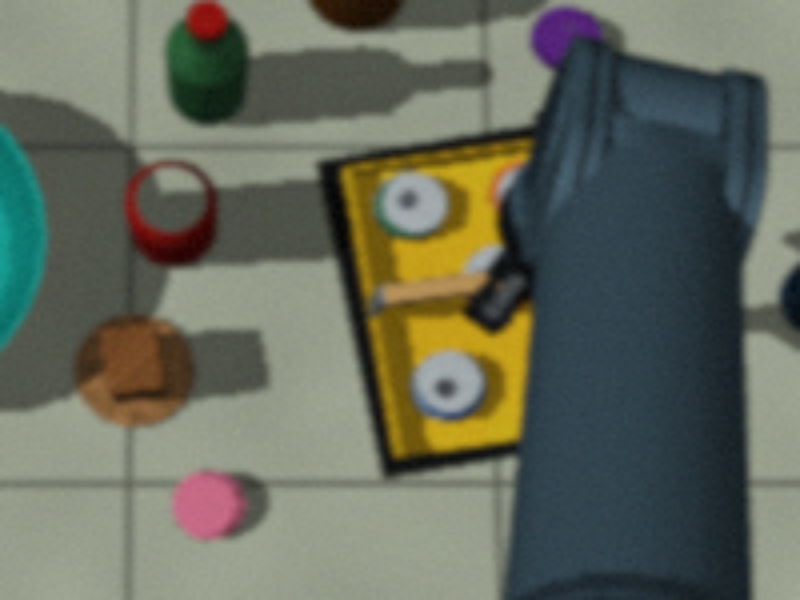

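The block stands upright in the middle of the cork (crop (130,365) on (135,370)), and the tray is undisturbed. Next I turn and descend onto the bar.

```bash
python3 -m creep '[[0,0,-1,0.005,0.003,0,70],[0,0,-1,0.005,0.003,0,70],[0,0,-1,0.005,0.003,0,65],[0,0,-1,0.005,0.003,0,60],[0,0,-1,0.005,0.003,0,60],[0,0,-1,0.005,0.003,0.1,60],[0,0,-1,0.005,0.003,0.2,60],[0,0,-1,0.005,0.003,0.3,60],[0,0,-1,0.005,0.003,0.38,60],[0,0,-1,0.005,0.003,0.42,60]]';python3 - <<'E'
from h import *
p,r,s=now();print(p,s['tool_rot'],s['joint_positions'])
g=[.5194,-.2246];print(row(p,r,[*g,.094],grot(.15,0,True)))
E
```

```text
time_s: 7.45
ee_pos: [0.519, -0.222, 0.246]
tool_rot: [-3.139, -0.002, 1.732]
ft_force: [-0.2, 0.4, -0.3]
grip_width: 0.0599
grip_force: 0.0
[ 0.51899723 -0.22197759  0.24599283] [-3.13869343e+00 -2.38206629e-03  1.73189116e+00] [ 0.5596482   0.63565385 -0.31184506  1.85504905  0.28592369  0.69837994
  0.24480261]
[-0.004 -0.003  0.014 -0.009 -0.    -0.01 ]
```

```bash
python3 -m creep '[[0,0,0.01,-0.009,0,-0.005,60],[0,0,0.01,-0.009,0,-0.005,40],[0,0,0.01,-0.009,0,-0.005,25],[0,0,0.01,-0.009,0,-0.005,10],[0,0,0.01,-0.009,0,-0.005,5],[0,0,0.01,-0.009,0,-0.005,5],[0,0,0.01,-0.009,0,-0.005,5],[0,0,0.01,-0.009,0,-0.005,5],[0,0,0.01,-0.009,0,-0.005,5]]' && python3 -m creep '[[0,0,0,0,0,-0.03,5],[0,0,0,0,0,-0.07,5],[0,0,0,0,0,-0.12,5],[0,0,0,0,0,-0.2,5],[0,0,0,0,0,-0.3,5],[0,0,0,0,0,-0.4,5],[0,0,0,0,0,-0.5,5],[0,0,0,0,0,-0.6,5],[0,0,0,0,0,-0.65,5],[0,0,0,0,0,-0.65,5]]';python3 - <<'E'
from h import *
p,r,s=now();print(p,s['tool_rot'],s['joint_positions'])
g=[.51,0.0];print(row(p,r,[*g,.285],grot(.25,0,True)))
from station import get_image
a,b=get_image('top')['color'],get_image('scene')['color']
cv2.imwrite('pics/lift2.png',np.hstack([cv2.resize(a[130:330,180:440,::-1],(400,308)),cv2.resize(b[120:300,130:364,::-1],(400,308))]))
E
```

```text
time_s: 8.35
ee_pos: [0.5207, -0.2269, 0.2508]
tool_rot: [3.14, 0.001, 1.722]
ft_force: [-0.7, 0.6, 6.8]
grip_width: 0.0135
grip_force: 59.8
time_s: 9.35
ee_pos: [0.5206, -0.2268, 0.4481]
tool_rot: [3.137, 0.003, 1.722]
ft_force: [0.5, -0.9, -3.3]
grip_width: 0.0133
grip_force: 58.7
[ 0.52063087 -0.22675226  0.44809928] [3.13678610e+00 3.00517718e-03 1.72171623e+00] [ 0.62803821  0.37801068 -0.38378874  1.69873502  0.15742916  1.08949987
  0.34735938]
[ 0.006  0.004 -0.126  0.753  0.078  0.025]
```

View pics/lift2.png

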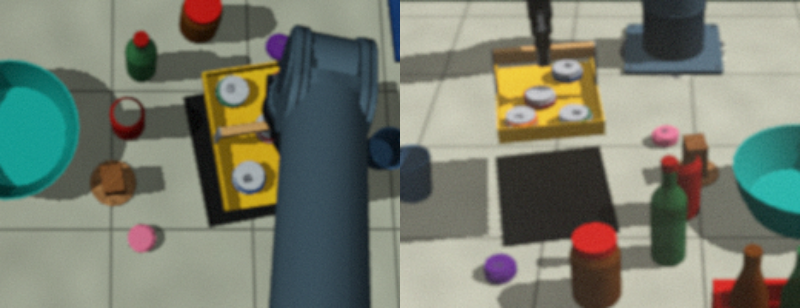

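The tray hangs level from the bar, at about (235,130) in the left pane, with all four cans in it. The block is on the cork at left (113,180) and the mat is empty. I carry it across, above soda_mid.

```bash
python3 -m creep '[[0,0,-0.02,0.06,0,0,5],[0,0,-0.04,0.14,0.01,0,5],[0,0,-0.06,0.24,0.02,0,5],[0,0,-0.08,0.34,0.03,0,5],[0,0,-0.1,0.44,0.04,0,5],[0,0,-0.12,0.54,0.06,0,5],[0,0,-0.12,0.64,0.07,0,5],[0,0,-0.12,0.7,0.08,0,5],[0,0,-0.12,0.75,0.08,0,5],[0,0,-0.12,0.75,0.08,0,5]]';python3 - <<'E'
from h import *
p,r,s=now();print(p,s['tool_rot'],s['joint_positions'])
print(row(p,r,[.682,.2745,.285],grot(.383,0,True)),row(p,r,[.682,.2745,.219],grot(.383,0,True)))
E
```

```text
time_s: 10.45
ee_pos: [0.5088, 0.0037, 0.4441]
tool_rot: [-3.141, -0.002, 1.823]
ft_force: [-0.4, -0.1, -3.2]
grip_width: 0.013
grip_force: 58.7
[0.50884026 0.00369239 0.44411823] [-3.14059979e+00 -2.07684980e-03  1.82307006e+00] [ 0.33456774  0.29513498 -0.51711868  1.83931692  0.16416347  1.05095871
  0.00622946]
[-0.001 -0.003 -0.166  0.73   0.784  0.014] [-0.001 -0.003 -0.166  0.73   0.784  0.234]
```

```bash
python3 -m creep '[[0,0,-0.02,0.04,0.04,0.01,5],[0,0,-0.04,0.1,0.11,0.01,5],[0,0,-0.06,0.19,0.2,0.01,5],[0,0,-0.08,0.28,0.3,0.01,5],[0,0,-0.1,0.37,0.4,0.01,5],[0,0,-0.12,0.46,0.5,0.01,5],[0,0,-0.14,0.55,0.6,0.01,5],[0,0,-0.16,0.64,0.69,0.01,5],[0,0,-0.17,0.7,0.75,0.01,5],[0,0,-0.17,0.73,0.78,0.01,5]]'; python3 -m creep '[[0,0,0,0,0,0.04,5],[0,0,0,0,0,0.09,5],[0,0,0,0,0,0.14,5],[0,0,0,0,0,0.19,5],[0,0,0,0,0,0.22,5],[0,0,0,0,0,0.22,5]]'
python3 - <<'E'
from h import *
from station import get_image
p,r,s=now();print(p,s['tool_rot'],s['joint_positions'])
yaw=s['tool_rot'][2]-np.pi/2
m=np.array([.575,.232,.135]) 
for th in(0,.2,.35,.5,.65,.8,.9):
    rt=grot(.383,th,True);g=m+(R.from_euler('z',.383)*R.from_euler('y',-th)).apply([.115,0,.089]);print(th,row(p,r,g,rt))
a,b=get_image('top')['color'],get_image('scene')['color']
cv2.imwrite('pics/pre.png',np.hstack([cv2.resize(a[100:300,100:360,::-1],(400,308)),cv2.resize(b[100:280,250:484,::-1],(400,308))]))
E
```

```text
time_s: 11.45
ee_pos: [0.6842, 0.2719, 0.4398]
tool_rot: [-3.141, -0.002, 1.952]
ft_force: [-0.5, 0.3, -3.0]
grip_width: 0.0133
grip_force: 58.8
time_s: 12.05
ee_pos: [0.6834, 0.2676, 0.3733]
tool_rot: [-3.138, 0.0, 1.949]
ft_force: [0.7, 0.7, -3.4]
grip_width: 0.0131
grip_force: 58.8
[0.68343341 0.2676368  0.37332369] [-3.13812391e+00  4.14512146e-04  1.94910500e+00] [-0.15079711  0.76872953 -0.49913841  1.27999444  0.36715038  1.18586774
 -0.29062299]
0 [-0.004  0.001 -0.006  0.025  0.004 -0.019]
0.2 [-0.259  0.001 -0.006  0.024 -0.166 -0.078]
0.35 [-0.45   0.002 -0.006  0.023 -0.299 -0.1  ]
0.5 [-0.641  0.002 -0.006  0.023 -0.434 -0.102]
0.65 [-0.832  0.002 -0.006  0.022 -0.567 -0.083]
0.8 [-1.023  0.003 -0.005  0.022 -0.696 -0.045]
0.9 [-1.15   0.003 -0.005  0.021 -0.779 -0.009]
```

View pics/pre.png

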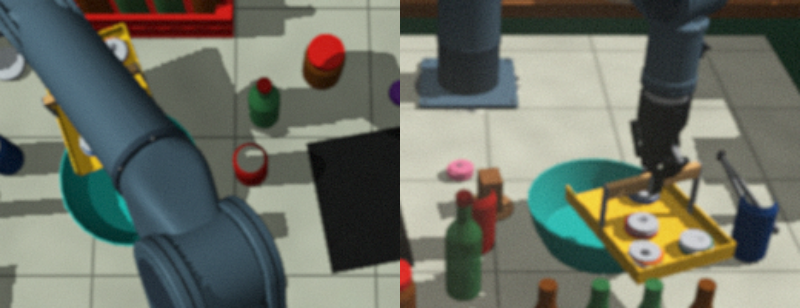

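The mouth end of the tray (right pane (570,190)) is over the basin and the four cans are still in it. I tip in steps about the mouth.

```bash
python3 -m creep '[[-0.13,0,0,0.025,-0.08,-0.045,5],[-0.26,0,0,0.025,-0.166,-0.06,5],[-0.355,0,0,0.025,-0.23,-0.06,5],[-0.45,0,0,0.025,-0.3,-0.04,5],[-0.45,0,0,0.025,-0.3,-0.04,5],[-0.545,0,0,0.023,-0.366,-0.035,5],[-0.64,0,0,0.023,-0.434,-0.03,5],[-0.64,0,0,0.023,-0.434,-0.03,5],[-0.64,0,0,0.023,-0.434,-0.03,5],[-0.64,0,0,0.023,-0.434,-0.03,5]]'
python3 -m creep '[[-0.1,0,0,0,0,0,5],[-0.1,0,0,0,0,0,5]]' >/dev/null
python3 - <<'E'
from h import *
from station import get_image
p,r,s=now();T=r*(R.from_euler('x',-np.pi)*R.from_euler('z',-np.pi/2))
yaw=.383
mt=p+r.apply([0,0,.155])+(r*R.from_euler('x',np.pi)*R.from_euler('z',-np.pi/2)).apply([-.115,0,-.089])
tilt=np.arccos(-r.as_matrix()[2,2])
print(mt,tilt,s['joint_positions'],s['ft_force'],np.hypot(*(mt[:2]-[.555,.2235])))
for th in(.65,.8,.95):
    m=np.array([.575,.232,.105]);g=m+(R.from_euler('z',.383)*R.from_euler('y',-th)).apply([.115,0,.089]);print(th,row(p,r,g,grot(.383,th,True)))
a,b=get_image('top')['color'],get_image('scene')['color']
cv2.imwrite('pics/tip.png',np.hstack([cv2.resize(a[100:300,100:360,::-1],(400,308)),cv2.resize(b[100:280,250:484,::-1],(400,308))]))
E
```

```text
time_s: 13.15
ee_pos: [0.5619, 0.2276, 0.3857]
tool_rot: [2.638, -0.0, 1.949]
ft_force: [0.5, 0.4, -2.6]
grip_width: 0.0129
grip_force: 59.5
[0.59667733 0.24140017 0.11793484] 0.582465389720949 [-0.17779628  0.39704931 -0.36593884  1.91562227  0.6399803   0.32552508
 -0.6529578 ] [ 0.02714399  0.82059267 -3.30825019] 0.04535874492568471
0.65 [-0.086  0.003 -0.004 -0.003 -0.145 -0.031]
0.8 [-0.277  0.004 -0.004 -0.004 -0.274 -0.071]
0.95 [-0.468  0.004 -0.003 -0.004 -0.407 -0.091]
```

View pics/tip.png

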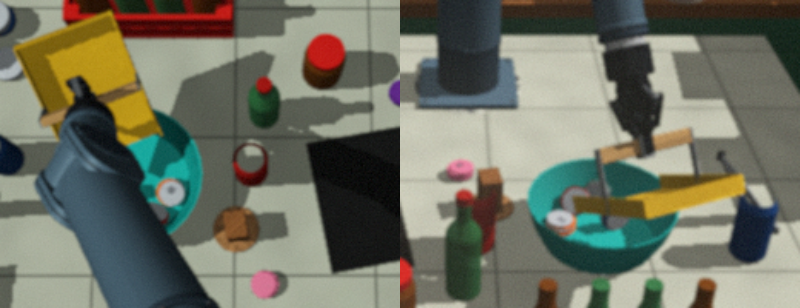

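Three or more cans are visible in the basin, around right pane (560,220), (575,200) and (610,220), and the tray floor that can be seen is bare. I tip a little further to be sure, then level.

```bash
python3 -m creep '[[-0.05,0,0,0,-0.05,-0.01,5],[-0.1,0,0,0,-0.12,-0.03,5],[-0.1,0,0,0,-0.14,-0.03,5],[-0.1,0,0,0,-0.14,-0.03,5],[-0.1,0,0,0,-0.14,-0.03,5]]'
python3 - <<'E'
from h import *
from station import get_image
p,r,s=now();print(s['joint_positions'][5],np.arccos(-r.as_matrix()[2,2]))
for th,z in((.6,.13),(.4,.15),(.2,.18),(0,.2)):
    m=np.array([.575,.232,z]);g=m+(R.from_euler('z',.383)*R.from_euler('y',-th)).apply([.115,0,.089]);print(th,row(p,r,g,grot(.383,th,True)))
# numeric look: pale/grey blobs on yellow in tray vs basin (scene view)
for n in('top','scene'):
    d=get_image(n);h=cv2.cvtColor(d['color'],cv2.COLOR_RGB2HSV)
    roi=np.zeros(h.shape[:2],np.uint8)
    if n=='top': cv2.circle(roi,(186,214),46,255,-1)
    else: cv2.ellipse(roi,(368,226),(44,36),0,0,360,255,-1)
    m=cv2.inRange(h,(0,0,90),(180,90,255))&roi
    k,_,st,ce=cv2.connectedComponentsWithStats(m);print(n,[(st[i,4],ce[i].round().tolist()) for i in range(1,k) if st[i,4]>12])
E
```

```text
time_s: 13.95
ee_pos: [0.524, 0.2121, 0.3695]
tool_rot: [2.482, 0.0, 1.949]
ft_force: [0.1, 0.8, -2.7]
grip_width: 0.0131
grip_force: 59.6
0.1952738023899346 0.6597654268278283
0.6 [ 0.076  0.004 -0.005 -0.002  0.086 -0.046]
0.4 [ 0.331  0.004 -0.005 -0.001  0.275  0.002]
0.2 [ 0.585  0.003 -0.006 -0.     0.461  0.052]
0 [ 0.84   0.002 -0.006  0.001  0.599  0.15 ]
top [(np.int32(40), [151.0, 202.0]), (np.int32(274), [211.0, 225.0]), (np.int32(48), [220.0, 242.0]), (np.int32(134), [160.0, 242.0]), (np.int32(88), [200.0, 239.0])]
scene [(np.int32(22), [354.0, 192.0]), (np.int32(194), [377.0, 197.0]), (np.int32(56), [354.0, 211.0]), (np.int32(142), [378.0, 227.0]), (np.int32(403), [366.0, 247.0]), (np.int32(191), [344.0, 228.0]), (np.int32(13), [358.0, 223.0])]
```

```bash
python3 -m creep '[[0.08,0,0,0,0.09,-0.046,5],[0.2,0,0,0,0.18,-0.02,5],[0.33,0,0,0,0.275,0,5],[0.46,0,0,0,0.37,0.02,5],[0.585,0,0,0,0.46,0.05,5],[0.71,0,0,0,0.53,0.1,5],[0.84,0,0,0,0.6,0.15,5],[0.84,0,0,0,0.6,0.15,5],[0.84,0,0,0,0.6,0.15,5]]'
python3 - <<'E'
from h import *
from station import get_image
p,r,s=now();print(p,s['tool_rot'])
print(row(p,r,[.51,0,.30],grot(.25,0,True)))
d=get_image('scene');pickle.dump(d,open('d2.pkl','wb'));h=cv2.cvtColor(d['color'],cv2.COLOR_RGB2HSV)
y=cv2.inRange(h,(20,150,40),(30,255,255));c=max(cv2.findContours(y,0,2)[0],key=cv2.contourArea);roi=np.zeros_like(y);cv2.fillPoly(roi,[cv2.convexHull(c)],255)
m=cv2.inRange(h,(0,0,90),(180,70,255))&roi
k,_,st,ce=cv2.connectedComponentsWithStats(m);print(cv2.boundingRect(c),[(st[i,4],ce[i].round().tolist()) for i in range(1,k) if st[i,4]>12])
E
```

```text
time_s: 14.95
ee_pos: [0.6813, 0.2753, 0.4431]
tool_rot: [3.141, -0.003, 1.95]
ft_force: [-0.1, 0.8, -2.7]
grip_width: 0.0134
grip_force: 59.6
[0.68128283 0.27529171 0.44307895] [ 3.14123748e+00 -2.55396626e-03  1.95027300e+00]
[ 0.    -0.003  0.165 -0.641 -0.87  -0.042]
(374, 186, 80, 59) []
```

The tray floor shows no can blobs, so it is empty. Now I take it back.

```bash
python3 -m creep '[[0,0,0.03,-0.05,-0.06,-0.02,5],[0,0,0.06,-0.12,-0.16,-0.04,5],[0,0,0.08,-0.2,-0.27,-0.04,5],[0,0,0.1,-0.28,-0.38,-0.04,5],[0,0,0.12,-0.37,-0.5,-0.04,5],[0,0,0.14,-0.46,-0.62,-0.04,5],[0,0,0.16,-0.55,-0.74,-0.04,5],[0,0,0.165,-0.6,-0.82,-0.04,5],[0,0,0.165,-0.64,-0.87,-0.04,5],[0,0,0.165,-0.64,-0.87,-0.04,5]]'
python3 - <<'E'
from h import *
p,r,s=now();print(p,s['tool_rot'])
print(row(p,r,[.5248,-.2275,.20],grot(.178,0,True)))
E
```

```text
time_s: 16.0
ee_pos: [0.5071, -0.003, 0.4562]
tool_rot: [-3.141, 0.004, 1.816]
ft_force: [-0.1, -0.2, -3.1]
grip_width: 0.0135
grip_force: 59.6
[ 0.50707206 -0.00297423  0.45615669] [-3.14126591  0.00356194  1.8156414 ]
[-0.     0.005  0.085 -0.739 -0.124  0.34 ]
```

```bash
python3 -m creep '[[0,0,0.02,-0.1,-0.02,0,5],[0,0,0.04,-0.22,-0.04,0,5],[0,0,0.06,-0.35,-0.06,0,5],[0,0,0.08,-0.48,-0.08,0,5],[0,0,0.085,-0.6,-0.1,0,5],[0,0,0.085,-0.7,-0.12,0.05,5],[0,0,0.085,-0.74,-0.124,0.12,5],[0,0,0.085,-0.74,-0.124,0.22,5],[0,0,0.085,-0.74,-0.124,0.32,5],[0,0,0.085,-0.74,-0.124,0.34,5]]'; python3 -m creep '[[0,0,0,0,0,0,5],[0,0,0,0,0,0,5]]'
python3 - <<'E'
from h import *
p,r,s=now();print(p,s['tool_rot'])
print(row(p,r,[.5248,-.2275,.097],grot(.178,0,True)))
E
```

```text
time_s: 17.0
ee_pos: [0.5266, -0.2233, 0.3512]
tool_rot: [-3.138, -0.003, 1.754]
ft_force: [-1.2, 0.6, -2.5]
grip_width: 0.0133
grip_force: 59.6
time_s: 17.2
ee_pos: [0.5288, -0.224, 0.3556]
tool_rot: [3.139, 0.001, 1.754]
ft_force: [0.0, 0.3, -1.5]
grip_width: 0.0133
grip_force: 59.6
[ 0.52879025 -0.22403678  0.35558851] [3.13902390e+00 1.29863755e-03 1.75384643e+00]
[ 0.003  0.002  0.006 -0.008 -0.016  0.345]
```

```bash
python3 -m creep '[[0,0,0,-0.008,-0.016,0.08,5],[0,0,0,-0.008,-0.016,0.18,5],[0,0,0,-0.008,-0.016,0.26,5],[0,0,0,-0.008,-0.016,0.31,5],[0,0,0,-0.008,-0.016,0.33,5],[0,0,0,-0.008,-0.016,0.34,5],[0,0,0,-0.008,-0.016,0.345,5],[0,0,0,-0.008,-0.016,0.35,5],[0,0,0,-0.008,-0.016,0.35,5]]'
```

```text
time_s: 18.1
ee_pos: [0.5245, -0.2277, 0.2508]
tool_rot: [3.14, 0.002, 1.753]
ft_force: [-2.9, 1.0, 7.4]
grip_width: 0.013
grip_force: 61.1
```

Contact (7 N upward) shows the tray is on the mat. I release, rise and look.

```bash
python3 -m creep '[[0,0,0,0,0,0,20],[0,0,0,0,0,0,40],[0,0,0,0,0,0,60],[0,0,0,0,0,0,60],[0,0,0,0,0,-0.1,60],[0,0,0,0,0,-0.25,60],[0,0,0,0,0,-0.4,60],[0,0,0,0,0,-0.55,60],[0,0,0,0,0,-0.7,60],[0,0,0,0,0,-0.7,60]]'; python3 -m creep '[[0,0,0,-0.2,-0.1,0,60],[0,0,0,-0.35,-0.2,0,60],[0,0,0,-0.5,-0.3,0,60],[0,0,0,-0.65,-0.4,0,60],[0,0,0,-0.8,-0.5,0,60],[0,0,0,-0.9,-0.6,0,60],[0,0,0,-1,-0.7,0,60],[0,0,0,-1,-0.7,0,60],[0,0,0,-1,-0.7,0,60],[0,0,0,-1,-0.7,0,60]]'
python3 - <<'E'
from h import *
from station import get_image
d=get_image('top');pickle.dump(d,open('d3.pkl','wb'));s=get_image('scene')
cv2.imwrite('pics/end.png',np.hstack([cv2.resize(d['color'][90:310,120:440,::-1],(480,330)),cv2.resize(s['color'][170:300,180:420,::-1],(320,330))]))
E
```

```text
time_s: 19.1
ee_pos: [0.5256, -0.2275, 0.4654]
tool_rot: [3.132, 0.006, 1.753]
ft_force: [0.3, 0.3, -1.2]
grip_width: 0.0601
grip_force: 0.0
time_s: 20.1
ee_pos: [0.3723, -0.5601, 0.4583]
tool_rot: [3.141, -0.001, 1.754]
ft_force: [1.2, 1.1, 1.1]
grip_width: 0.0602
grip_force: 0.0
```

View pics/end.png

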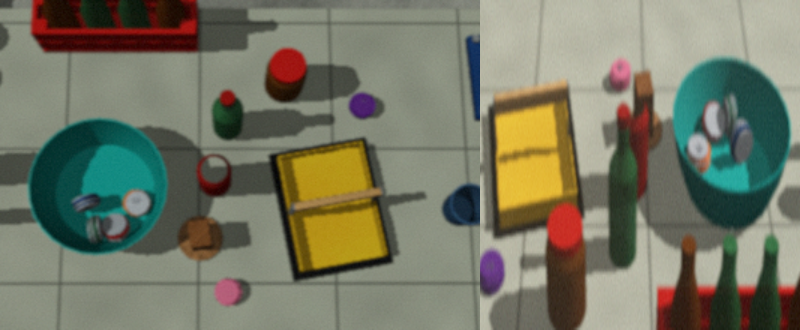

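The four cans lie in the basin (left pane (80,202), (97,230), (117,228), (137,203)), well inside its rim. The empty tray sits squarely on the mat, the block stands on the cork, and nothing else has moved.

```bash
python3 -c "
from station import bot
print(bot.job_done())"
```

```text
the job is handed in; nothing more can be done
None
```

I handed the job in at about 20 s of robot time; the final picture shows the block upright on the cork rest, all four cans in the basin, the empty tray centred on its mat with its mouth towards the robot, and the other things where they were, but the judge's verdict was not returned.

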